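Switch the bench's dust suction from the wide port to the narrow one

ROBOT

A 6-joint arm with a two-finger parallel gripper is mounted at the origin on the work surface. World frame = base frame: x ahead of the robot, y to its left, z up, the work surface at z = 0. Lengths are in mm, angles in degrees, forces in N, time in s.
With the tool pointing down it reaches from about 425 to 950 mm from the base axis. Payload 3.5 kg.
Tool frame: the origin (TCP) lies midway between the tips of the shut fingers; the grasp point (between the pads) lies 19 mm behind it (tcp_to_grasp is the distance from the TCP to the grasp point, in mm); z points along the fingers, y is the line along which they close (so a half turn about z gives the same grasp; the last joint's range is limited). The gripper opens to 85 mm and grips with 20 to 120 N. Pads are 22 mm wide; open, the fingers measure 114 mm over their backs; the gripper's body (76 mm by 85 mm) begins 54 mm behind the grasp point. The pads swing forward as they close: fully open they stand 13 mm farther back than shut.
Start: joints at [60.39, 16.404, 90.338, -0, 73.258, -8.594], TCP at [242.038, 630.098, 231.325] pointing down, gripper open.
Joint ranges: [-158.93, 158.93], [-51.34, 127.21], [12.03, 142.37], [-87.48, 267.48], [13.55, 161.25], [-162.69, 162.69]. Speed limits (degrees/s): [159.86, 159.86, 180, 180, 180, 180].

INTERFACE

Orientations are given as [roll, pitch, yaw] about the fixed x, y, z axes, in that order (R = Rz(yaw) Ry(pitch) Rx(roll)).
In Python, from station import * gives the robot as it stands. The module is installed in compiled form; this text tells all that it offers.
- The arm moves only by the tool play_rows, never from a script. Its argument "steps" is a list of rows, each a list of 2 entries, a list of its own where there are three numbers: the shift along the tool's x, y, z in cm, then the turn about the tool's z in units of 5 degrees (1.0 is 5 degrees). In form: [[[tx, ty, tz], spin], ...]. A call has 1 to 8 rows; each row shifts and turns the commanded pose from where the row before left it, along the tool's axes as they then stand; what a row does not reach is not made up. A row lasts 1/8 s, in which the tool goes at most 62.5 mm and 10.7 degrees, less where a joint would pass 70% of its speed; a pose out of reach is approached as far as the arm can. A call with a gripper value outside its range is refused whole. "hand" is the opening in per cent of the stroke, from 0 (shut) to 100 (fully open), set as the call begins (left out, the last holds). The fingers move at their own pace and stop on an object; "grip_force" is the grip in N (left out, the last holds). Time passes only in rows, so rows that do not move let the fingers close. It gives the time, the measured TCP pose, the force, the opening and the grip force at its end, in the units of the state.
- observe(): the state, without advancing time (a new reading comes with each control period).
- capture(name): name is "scene" or "top"; returns (picture, depth): 384x512x3 uint8, red, green, blue; 384x512 float32, mm along the optical axis (not along the pixel's ray), 0 where there is no reading.
- camera_info(name): a dict with "K" (3x3 intrinsics, pixels), "origin" and "orientation" of the camera in the world. Camera axes: x right, y down, z forward; pixel columns grow to the right and rows downward; lengths in mm; the calibration is good to about 2 mm. A picture is of the moment at which its call begins. camera_info takes no time and is no camera call.
- job_done(): hands the job in; it is judged then, once.
The state is a dict: "t": time; "joints": joint angles; "joint_vel": joint speeds; "effort": joint torques, N m; "eef_pos": TCP position; "tcp_rot": TCP orientation; "ft_force": force on the tool from outside, world axes, zero at the start; "torque": the same for the moment, N m; "gripper_width": finger opening in mm; "finger_force": force on a finger pad.
Only numpy, scipy, OpenCV 4.12 (cv2) and the standard library are available. Lean on these libraries where they do the work, as an engineer would, in place of code of your own. Each camera call takes 0.05 s, during which the arm holds its last target. There are 200 camera calls.

TASK

The turning is finished and sanding comes next, so switch the dust suction over: with the fingertips, push the blade of the narrow dust port fully open by its upright tab, and only after that push the blade of the wide dust port fully shut, so that the extractor is never starved. Only push, do not grip the tabs, and leave the bowl, jar, wood blank and gouge where they are.

Things in the scene. Friction and masses are not known exactly. Their poses are not given: they have to be found in the camera images.
- wide_port: the wide dust port: a fixed metal standpipe of 80 mm bore with a blast gate on it. Origin on the bench under the pipe's centre, z up. Flat aluminium gate casting, 116 x 116 mm square, from 45 to 75 mm above the bench; open round collar above it to 98 mm. The blade slides level out of the casting towards the port's own +y
- wide_blade (a joint): opening of the wide port's sliding blade in m: 0 = fully shut (pushed in), 0.084 = fully open (out towards the port's +y), both at hard stops. It slides stiffly (about 2.5 N plus light damping) and stays where it is left
- wide_tab (a point): centre of the upright steel tab at the outer end of the wide port's blade; same axes as the port (y = opening direction). The tab is a plate 50 mm wide (x), 6 mm thick (y), from 57 to 107 mm above the bench, this point 85 mm above it. From the casting to the tab the blade is a flat strip as wide as the tab, its top 62.5 mm above the bench. When shut, the tab's inner face is 46 mm clear of the casting, and the tab centre is 107 mm from the port's axis
- narrow_port: the narrow dust port: a fixed metal standpipe of 50 mm bore with a blast gate on it. Origin on the bench under the pipe's centre, z up. Flat aluminium gate casting, 84 x 84 mm square, from 45 to 75 mm above the bench; open round collar above it to 98 mm. The blade slides level out of the casting towards the port's own +y
- narrow_blade (a joint): opening of the narrow port's sliding blade in m: 0 = fully shut (pushed in), 0.054 = fully open (out towards the port's +y), both at hard stops. It slides stiffly (about 2.5 N plus light damping) and stays where it is left
- narrow_tab (a point): centre of the upright steel tab at the outer end of the narrow port's blade; same axes as the port (y = opening direction). The tab is a plate 44 mm wide (x), 6 mm thick (y), from 57 to 107 mm above the bench, this point 85 mm above it. From the casting to the tab the blade is a flat strip as wide as the tab, its top 62.5 mm above the bench. When shut, the tab's inner face is 50 mm clear of the casting, and the tab centre is 95 mm from the port's axis
- bowl: turned wooden bowl, 124 mm across, 50 mm high; origin at the centre of its underside. Leave alone
- jar: closed amber jar of wax, 60 mm across, 75 mm high; origin at the centre of its underside. Leave alone
- blank: square wooden blank lying on the bench, 160 x 45 x 45 mm, long along its x; origin at the centre of its underside. Leave alone
- gouge: turning gouge lying on the bench, wooden handle 200 mm long and 32 mm thick towards its -x, steel shaft 150 mm long towards its +x; origin under the joint of handle and shaft. Leave alone

How it is judged (in metres and radians):
On the way, in this order (a step that is already met when the one before it is completed fails the run):
1. the narrow port's blade is fully open (within 4 mm of its stop) while the wide port is still open (value of joint narrow_blade above 0.05 m and value of joint wide_blade above 0.062 m), for 0.2 s.
2. the wide port's blade is fully shut (within 4 mm) (value of joint wide_blade below 0.004 m), for 0.2 s.
At the end, for the whole second after the job is handed in: the narrow port's blade is open to within 4 mm of its outer stop, the wide port's blade is shut to within 4 mm, and bowl, jar, blank and gouge are within 15 mm of where they were (value of joint narrow_blade above 0.05 m and value of joint wide_blade below 0.004 m and distance of each of bowl, jar, blank, gouge from where it was at the start of the episode below 0.015 m); the robot touches nothing.
It fails at once if the wide port is being shut (under 62 mm open) while the narrow one is not yet open (under 47 mm) (value of joint wide_blade below 0.062 m and value of joint narrow_blade below 0.047 m).
It fails at once if the tab of the wide port's blade is pinched between the fingers (contact force between the fingers and wide_port above 0.3 N and y of the grasp point in the frame of wide_tab between -0.006 and 0.006 m and x of the grasp point in the frame of wide_tab between -0.033 and 0.033 m and z of the grasp point in the frame of wide_tab between -0.03 and 0.03 m).
It fails at once if the tab of the narrow port's blade is pinched between the fingers (contact force between the fingers and narrow_port above 0.3 N and y of the grasp point in the frame of narrow_tab between -0.006 and 0.006 m and x of the grasp point in the frame of narrow_tab between -0.03 and 0.03 m and z of the grasp point in the frame of narrow_tab between -0.03 and 0.03 m).
It fails at once if the bowl, jar, blank or gouge is moved more than 15 mm or lifted (distance of any of bowl, jar, blank, gouge from where it was at the start of the episode above 0.015 m).
It also fails if it takes over 40 s, if anything falls off the work surface, if the arm or the gripper's body presses on something with over 40 N, if the wrist force passes 120 N, or if a joint passes its speed limit or range.

## Working session

There is one attempt and no reset: what is moved stays moved. The work goes in short steps, Python scripts to look and compute and a tool call to move; the robot and the scene stay as the last step left them, time stands still between calls to the robot, and variables do not carry over. Pictures are saved under pics/ and viewed, at most 10 in all, crops included, and the job is handed in when it is done.

Besides the shell and the picture viewer there is one more tool, called after "Emit:" in YAML: its name, and indented under it one key for each argument. play_rows: Moves the arm, as the interface text tells. Its arguments: {"type":"object","properties":{"steps":{"type":"array","items":{"type":"array"}},"hand":{"type":"number"},"grip_force":{"type":"number"}},"required":["steps"]}

```bash
mkdir -p pics
python3 - <<'E'
from station import *
import cv2,numpy as np
for n in("top","scene"):
    p,d=capture(n); cv2.imwrite(f"pics/{n}0.png",p[:,:,::-1]); np.savez(f"{n}0.npz",p=p,d=d)
    print(n,camera_info(n))
print(observe())
E
```

```text
top {'K': array([[489.7750239 ,   0.        , 248.97601033],
       [  0.        , 489.7750239 , 199.70017341],
       [  0.        ,   0.        ,   1.        ]]), 'origin': array([ 537.59641272,   30.08637958, 1448.49100505]), 'orientation': array([-176.28033713,    0.47280486,  -90.21089869])}
scene {'K': array([[433.4099763 ,   0.        , 258.88075015],
       [  0.        , 433.4099763 , 190.29148325],
       [  0.        ,   0.        ,   1.        ]]), 'origin': array([1225.60885803,  843.89451243,  989.4678339 ]), 'orientation': array([-1.31977868e+02, -1.34134271e-01,  1.41890368e+02])}
{'t': 0.1, 'joints': array([ 6.03902648e+01,  1.64511441e+01,  9.04136653e+01, -1.41100176e-03,
        7.32584226e+01, -8.59457708e+00]), 'joint_vel': array([ 0.08706723,  0.00135548, -0.1978252 ,  0.06247879, -0.20102078,
        0.08884982]), 'effort': array([ 9.65677427e-04, -4.07295084e+01, -2.93700010e+01, -1.73945405e-04,
        3.41860679e-03, -2.41724030e-05]), 'eef_pos': array([241.75130745, 629.59302568, 230.06028156]), 'tcp_rot': array([-1.79877950e+02, -1.70808228e-02,  1.58985232e+02]), 'ft_force': array([ 0.7720859 , -0.10062077, -0.70920467]), 'torque': array([-0.0251688 , -0.01645908,  0.02264331]), 'finger_force': 0.0, 'gripper_width': 85.64731378633795}
```

View pics/top0.png

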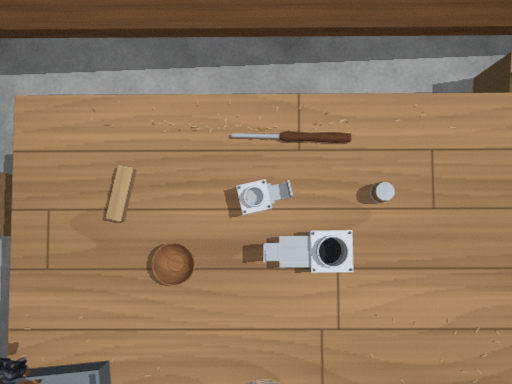

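View pics/scene0.png

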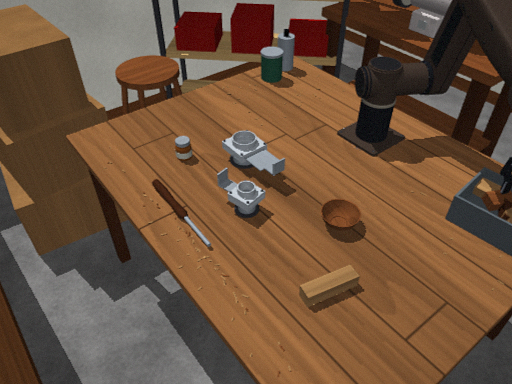

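The top view shows the narrow port at about (254,197) with its tab at (290,188), towards world -y. The wide port is at (332,251) with its tab at (267,252), towards +y. The bowl is at (172,264), the jar at (384,191), the gouge lies along row 136, and the blank is at (120,194).

```bash
cat > h.py <<'E'
import numpy as np,cv2
from scipy.spatial.transform import Rotation as R
from station import *
def cloud(n,d):
    c=camera_info(n);K=c["K"];v,u=np.mgrid[:384,:512]
    P=np.stack([(u-K[0,2])/K[0,0]*d,(v-K[1,2])/K[1,1]*d,d],-1)
    return P@R.from_euler('xyz',c["orientation"],degrees=True).as_matrix().T+c["origin"]
E
python3 - <<'E'
from h import *
z=np.load("top0.npz");P=cloud("top",z["d"])
for n,(a,b,c,d) in dict(narrow=(228,170,298,222),wide=(255,222,362,280),jar=(365,175,402,210),bowl=(145,235,200,292),blank=(100,160,140,225),gouge=(225,125,356,148)).items():
    Q=P[b:d,a:c]; H=Q[...,2]; ok=z["d"][b:d,a:c]>0
    print(n,"hist",np.histogram(H[ok],bins=[-20,-5,5,15,40,50,55,60,65,70,80,90,95,102,112])[0])
    for lo,hi in((10,55),(56,67),(69,80),(93,102),(102.5,113)):
        m=(ok&(H>lo)&(H<hi)).astype(np.uint8)
        if m.sum()<6: continue
        p=Q[m>0]; r=cv2.minAreaRect(p[:,:2].astype(np.float32))
        print("  ",lo,hi,m.sum(),p.mean(0).round(1),"rect",np.round(r[0],1),np.round(r[1],1),round(r[2],1))
E
```

```text
narrow hist [  67 2049  235    0    1    2   79  325  156  497   73   15   83   41]
   10 55 9 [640.   -5.6  24.2] rect [652.7 -10.1] [122.5 136.3] 83.0
   56 67 495 [645.  -10.2  62.6] rect [635.8  -2.1] [ 69.1 137.4] 16.0
   69 80 508 [635.9  27.1  75.3] rect [6.424e+02 2.000e-01] [ 84.1 142.3] 12.4
   93 102 94 [637.6  23.2  98. ] rect [637.5  -6.3] [ 56.2 127.8] 2.9
   102.5 113 40 [656.6 -58.  107.7] rect [645.4 -12.8] [ 46.8 123. ] 14.5
wide hist [  91 2819  683  130   16   16  192  749  323  852  112   24  122   49]
   10 55 475 [ 480.8 -193.6   17. ] rect [ 456.9 -152.9] [270.6 149.1] 75.5
   56 67 1131 [482.  -74.4  62.5] rect [ 481.3 -112.7] [108.  228.2] 9.2
   69 80 883 [ 484.5 -182.    75.4] rect [ 484.2 -125.7] [239.3 114.1] 89.8
   93 102 135 [ 481.4 -188.5   98.2] rect [ 483.6 -186.1] [85.3 85.7] 43.8
   102.5 113 50 [484.6 -43.2 107.2] rect [ 489.7 -111.3] [230.2  77.6] 86.6
jar hist [ 23 754  87  51  57  17   3   4  14 260  21   0   0   0]
   10 55 133 [ 644.2 -319.9   37.9] rect [ 632.9 -349.1] [93.3 76.2] 72.2
   56 67 12 [ 645.9 -319.9   63.1] rect [ 646.2 -321.6] [43.3 18. ] 4.0
   69 80 264 [ 650.3 -337.9   75.5] rect [ 650.5 -338.1] [51.3 51. ] 27.2
bowl hist [  62 1562  520  628  217  117   16    0    0    0    0    0    0    0]
   10 55 1150 [445.5 264.3  29.9] rect [451.7 258.7] [122.3 130.9] 80.3
   56 67 7 [440.8 236.8  57. ] rect [439.4 250.1] [ 89.6 105.3] 64.9
blank hist [  44 1336  208  135  800   68    1    0    0    0    0    0    0    0]
   10 55 1030 [650.3 413.3  42.8] rect [662.8 429.7] [ 85.  179.7] 80.4
gouge hist [  45 1818  254  883    0    0    0    0    0    0    0    0    0    0]
   10 55 900 [ 816.1 -109.8   26.4] rect [819.8 -74.6] [ 63.9 361.9] 0.4
```

Run:
```python
from h import *
z=np.load("top0.npz");P=cloud("top",z["d"]);H=P[...,2]
hsv=cv2.cvtColor(z["p"],cv2.COLOR_RGB2HSV); metal=hsv[...,1]<60
for n,(a,b,c,d),tx in(("narrow",(228,170,298,222),-1),("wide",(255,222,362,280),1)):
    M=np.zeros(H.shape,bool);M[b:d,a:c]=1
    def comp(m):
        k,l,s,_=cv2.connectedComponentsWithStats(m.astype(np.uint8),connectivity=8)
        return l==1+s[1:,4].argmax()
    cast=comp(M&(abs(H-75)<6)&metal)
    p=P[cast]; r=cv2.minAreaRect(p[:,:2].astype(np.float32)); print(n,"cast",cast.sum(),np.round(r,1) if 0 else (r), p[:,2].mean())
    col=comp(M&(abs(H-98)<6)); q=P[col][:,:2].astype(np.float32); print(" collar",len(q),cv2.minEnclosingCircle(q),cv2.fitEllipse(q))
    far=(P[...,1]-r[0][1])*tx>45
    tab=comp(M&far&(H>95)&(H<116)); t=P[tab]; rr=cv2.minAreaRect(t[:,:2].astype(np.float32)); print(" tab",len(t),t.mean(0),rr)
    bl=comp(M&far&(abs(H-62.5)<4)); t2=P[bl]; print(" blade",len(t2),cv2.minAreaRect(t2[:,:2].astype(np.float32)))
    v=t[:,:2].mean(0)-r[0]; print(" axis to tab",np.hypot(*v),np.degrees(np.arctan2(v[1],v[0])))
    big=cv2.resize(z["p"][b-8:d+8,a-8:c+8],None,fx=5,fy=5,interpolation=cv2.INTER_NEAREST); cv2.imwrite(f"pics/{n}c.png",big[:,:,::-1])
```

```text
narrow cast 517 ((636.1114501953125, 28.812253952026367), (84.05233764648438, 83.69583129882812), 12.37960433959961) 75.7500981683128
 collar 94 ((636.3250732421875, 28.798858642578125), 28.79686164855957) ((636.01611328125, 28.846582412719727), (53.65531921386719, 53.80942153930664), 3.2885994911193848)
 tab 40 [658.48896773 -69.0782388  107.55114669] ((657.8317260742188, -69.2874984741211), (42.604061126708984, 6.212646961212158), 12.189311981201172)
 blade 231 ((648.572998046875, -40.26677703857422), (49.6317138671875, 55.90719223022461), 14.042840957641602)
 axis to tab 100.41564550543949 -77.1235812713194
wide cast 875 ((484.0701599121094, -185.76113891601562), (119.06529235839844, 114.21595001220703), 89.96125030517578) 75.77652629302804
 collar 150 ((483.2750244140625, -186.44529724121094), 44.10848617553711) ((483.549072265625, -186.03196716308594), (83.65740966796875, 83.92300415039062), 4.079458713531494)
 tab 38 [481.91931926   1.80702996 108.36034488] ((481.88067626953125, 1.813061237335205), (2.876725673675537, 48.80107879638672), 89.7427978515625)
 blade 1004 ((479.9151611328125, -66.50468444824219), (126.36984252929688, 89.58538818359375), 89.81068420410156)
 axis to tab 187.58050029091245 90.65698082677794
```

View pics/narrowc.png

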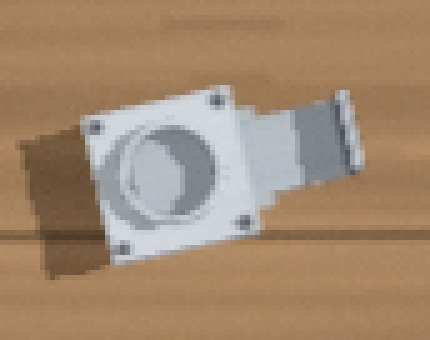

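View pics/widec.png

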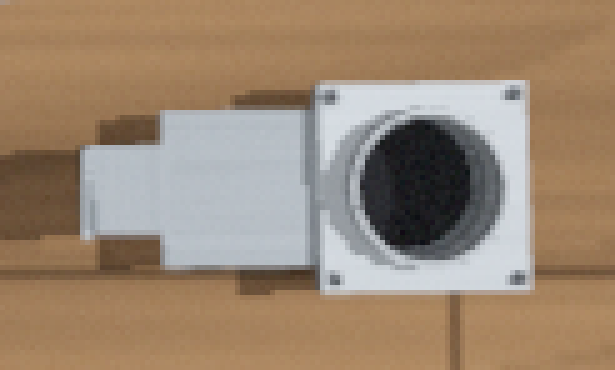

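The crops show the narrow tab standing at the outer end of its strip, at about (345,130) in the crop. The wide blade is nearly full out, with its tab edge at the left, about (90,190). The narrow port is at (636,29) and opens towards -77.6°, with its tab about 5 mm open. The wide port is at (484,-186) and opens towards +90°, with its tab at (482,2), about 81 mm open. Next I shut the hand and turn the tool to yaw 102.4°.

Emit:
play_rows:
  steps:
    - [[0, 0, 0], 2]
    - [[0, 0, 0], 2]
    - [[0, 0, 0], 2]
    - [[0, 0, 0], 2]
    - [[0, 0, 0], 2]
    - [[0, 0, 0], 1.32]
  hand: 0
  grip_force: 20

```text
t: 0.85
eef_pos: [241.8, 629.7, 230.5]
tcp_rot: [-179.9, 0.1, 102.1]
ft_force: [0.4, -0.2, 0.3]
gripper_width: -0.1
finger_force: 0.0
```

Emit:
play_rows:
  steps:
    - [[-4.6, 1.6, 0], 0]
    - [[-4.6, 1.6, 0], 0]
    - [[-4.6, 1.6, 0], 0]
    - [[-4.6, 1.6, 0], 0]
    - [[-4.6, 1.6, 0], 0]
    - [[-4.6, 1.6, 0], 0]
    - [[-4.6, 1.6, 0], 0]
    - [[-4.6, 1.6, 0], 0]

```text
t: 1.85
eef_pos: [446.3, 296.6, 230.9]
tcp_rot: [-180.0, 0.0, 102.4]
ft_force: [1.0, 0.7, -0.7]
gripper_width: 0.1
finger_force: 0.0
```

Emit:
play_rows:
  steps:
    - [[-4.6, 1.6, 0], 0]
    - [[-4.6, 1.6, 0], 0]
    - [[-4.6, 1.6, 0], 0]
    - [[-4.6, 1.6, 0], 0]
    - [[-4.6, 1.6, 0], 0]
    - [[-4.6, 1.6, 0], 0]
    - [[-4.6, 1.6, 0], 0]
    - [[0, 0, 0], 0]

```text
t: 2.85
eef_pos: [625.3, 4.7, 230.4]
tcp_rot: [-179.9, 0.0, 102.1]
ft_force: [0.1, 0.0, -0.7]
gripper_width: 0.3
finger_force: 0.0
```

Emit:
play_rows:
  steps:
    - [[-4.7, 1.6, 0], 0]
    - [[0, 0, 5], 0]
    - [[0, 0, 5], 0]
    - [[0, 0, 0], 0]

```text
t: 3.35
eef_pos: [645.8, -33.1, 125.4]
tcp_rot: [-179.4, -0.3, 102.4]
ft_force: [-0.7, 0.7, -0.3]
gripper_width: 0.2
finger_force: 0.0
```

Run:
```python
from h import *
p,d=capture("scene"); cv2.imwrite("pics/s1.png",cv2.resize(p[100:260,170:350],None,fx=4,fy=3.7)[:,:,::-1])
```

```text
(no output)
```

View pics/s1.png

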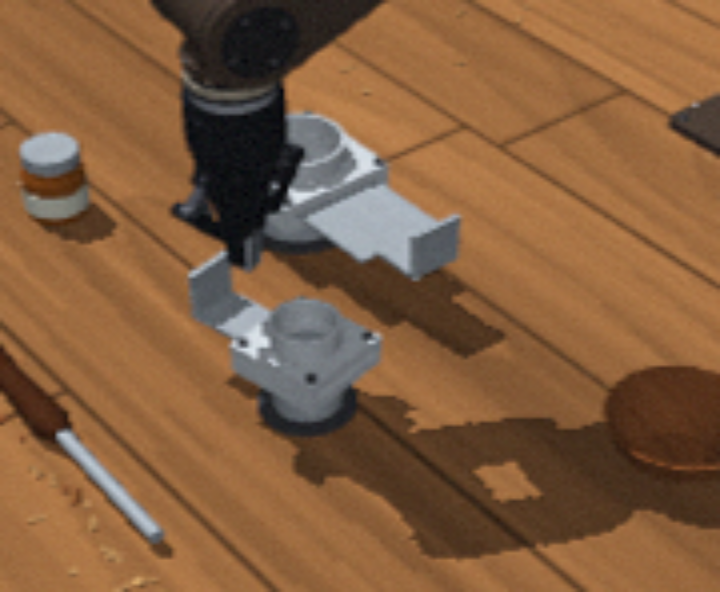

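The fingertips (crop 245,260) hang over the blade strip between the tab and the casting, as planned. Next come a small correction and the descent to z of about 75.

Emit:
play_rows:
  steps:
    - [[-0.5, 0.4, 0], 0]
    - [[0, 0, 2.5], 0]
    - [[0, 0, 2.5], 0]
    - [[0, 0, 0], 0]
    - [[0, 0, 0], 0]

```text
t: 4.03
eef_pos: [656.9, -39.2, 84.2]
tcp_rot: [179.8, 0.1, 102.4]
ft_force: [0.9, 0.0, -0.4]
gripper_width: -0.3
finger_force: 0.0
```

Emit:
play_rows:
  steps:
    - [[0, -0.4, 0.8], 0]
    - [[-1, 0, 0], 0]
    - [[-0.5, 0, 0], 0]
    - [[-1, 0, 0], 0]
    - [[-1, 0, 0], 0]
    - [[-1, 0, 0], 0]
    - [[0, 0, 0], 0]

```text
t: 4.9
eef_pos: [661.2, -85.2, 73.3]
tcp_rot: [180.0, 0.1, 102.3]
ft_force: [-0.7, 0.0, 1.1]
gripper_width: 0.2
finger_force: 0.0
```

Emit:
play_rows:
  steps:
    - [[-0.7, 0, 0], 0]
    - [[-0.7, 0, 0], 0]
    - [[-0.5, 0, 0], 0]
    - [[-0.3, 0, 0], 0]
    - [[0, 0, 0], 0]
    - [[0, 0, 0], 0]

```text
t: 5.65
eef_pos: [665.4, -104.2, 73.2]
tcp_rot: [-180.0, -0.1, 102.4]
ft_force: [-0.8, 5.3, 1.1]
gripper_width: 0.1
finger_force: 2.7
```

Emit:
play_rows:
  steps:
    - [[-0.3, 0, 0], 0]
    - [[0, 0, 0], 0]
    - [[0, 0, 0], 0]

```text
t: 6.02
eef_pos: [665.3, -104.2, 73.2]
tcp_rot: [-179.9, -0.4, 102.4]
ft_force: [-2.2, 12.7, 3.4]
gripper_width: -0.0
finger_force: 6.4
```

The blade is at its stop, since the force rose to 12.7 N with no travel. I back off, lift, turn to yaw 90° and check.

Emit:
play_rows:
  steps:
    - [[2.5, 0, 0], 0]
    - [[0, 0, -4], 0]
    - [[0, 0, -4], 0]
    - [[0, 0, -4], 0]
    - [[0, 0, 0], 1.24]
    - [[0, 0, 0], 1.24]
    - [[0, 0, 0], 0]

```text
t: 6.9
eef_pos: [660.7, -83.8, 193.3]
tcp_rot: [180.0, 0.1, 90.1]
ft_force: [0.8, 1.0, -0.2]
gripper_width: -0.2
finger_force: 0.0
```

Run:
```python
from h import *
print(observe()["eef_pos"],observe()["tcp_rot"])
p,d=capture("scene"); cv2.imwrite("pics/s2.png",cv2.resize(p[100:260,170:350],None,fx=4,fy=3.7)[:,:,::-1])
```

```text
[660.66241167 -83.80939922 193.28086519] [1.79987074e+02 8.09521744e-02 9.00627705e+01]
```

View pics/s2.png

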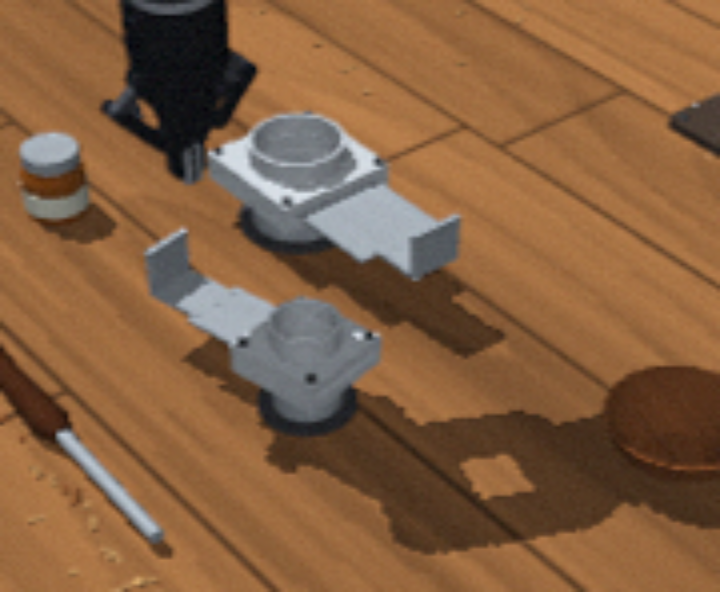

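The narrow tab (crop 168,265) now stands well out and the wide blade is untouched. Next I move beyond the wide tab.

Emit:
play_rows:
  steps:
    - [[3, -4.5, 0], 0]
    - [[3, -4.5, 0], 0]
    - [[3, -4.5, 0], 0]
    - [[3, -4.3, 0], 0]
    - [[0, 0, 0], 0]
    - [[0, 0, 3], 0]
    - [[0, 0, 3], 0]
    - [[0, 0, 0], 0]

```text
t: 7.95
eef_pos: [481.8, 36.0, 131.1]
tcp_rot: [-179.7, -0.0, 90.0]
ft_force: [-0.4, -0.3, -0.4]
gripper_width: -0.5
finger_force: 0.0
```

Run:
```python
from h import *
print(observe()["eef_pos"],observe()["tcp_rot"])
p,d=capture("scene"); cv2.imwrite("pics/s3.png",cv2.resize(p[100:260,170:350],None,fx=4,fy=3.7)[:,:,::-1])
```

```text
[481.8245807   35.95637172 131.07819867] [-1.79715430e+02 -6.82643274e-03  9.00049685e+01]
```

View pics/s3.png

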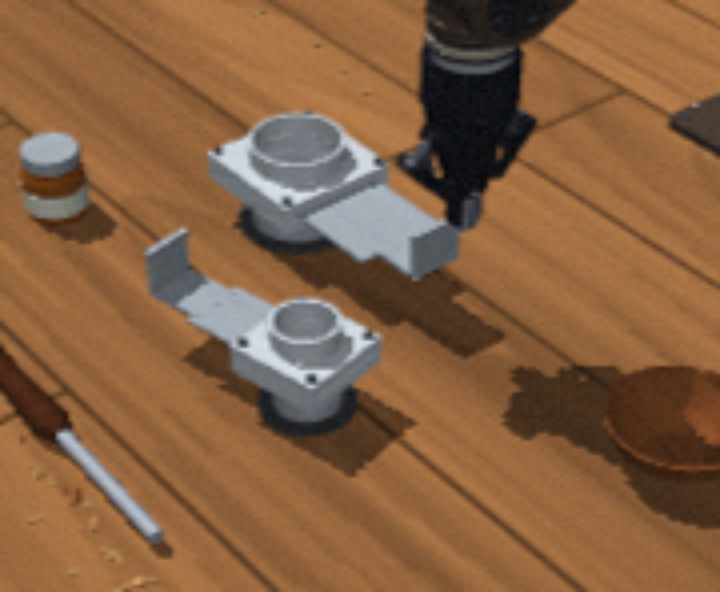

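The fingertips (crop 465,215) are above and beyond the wide tab, clear of it. Next I go down and push towards -y.

Emit:
play_rows:
  steps:
    - [[0, 0, 2.8], 0]
    - [[0, 0, 2.8], 0]
    - [[0, 0, 0], 0]
    - [[-1, 0, 0], 0]
    - [[-1, 0, 0], 0]
    - [[-1, 0, 0], 0]
    - [[-1, 0, 0], 0]
    - [[0, 0, 0], 0]

```text
t: 9.0
eef_pos: [482.8, -4.8, 77.5]
tcp_rot: [-180.0, 0.1, 89.9]
ft_force: [0.6, 0.3, -0.0]
gripper_width: -0.3
finger_force: 0.0
```

Emit:
play_rows:
  steps:
    - [[-1, 0, 0], 0]
    - [[-1, 0, 0], 0]
    - [[-1, 0, 0], 0]
    - [[-1, 0, 0], 0]
    - [[-1, 0, 0], 0]
    - [[-0.7, 0, 0], 0]
    - [[0, 0, 0], 0]
    - [[0, 0, 0], 0]

```text
t: 10.0
eef_pos: [482.5, -61.1, 77.2]
tcp_rot: [-179.9, 0.1, 90.0]
ft_force: [0.3, 0.7, -0.1]
gripper_width: -0.0
finger_force: 0.0
```

Emit:
play_rows:
  steps:
    - [[-0.3, 0, 0], 0]
    - [[-0.3, 0, 0], 0]
    - [[-0.2, 0, 0], 0]
    - [[0, 0, 0], 0]
    - [[0, 0, 0], 0]

```text
t: 10.62
eef_pos: [482.6, -67.5, 77.2]
tcp_rot: [-179.9, -0.1, 90.0]
ft_force: [-0.1, 6.7, 2.0]
gripper_width: 0.1
finger_force: 3.0
```

Emit:
play_rows:
  steps:
    - [[-0.3, 0, 0], 0]
    - [[0, 0, 0], 0]
    - [[0, 0, 0], 0]
    - [[0, 0, 0], 0]

```text
t: 11.12
eef_pos: [482.5, -67.5, 77.3]
tcp_rot: [-179.9, -0.5, 89.9]
ft_force: [1.3, 16.3, 4.5]
gripper_width: -0.1
finger_force: 8.2
```

Emit:
play_rows:
  steps:
    - [[3, 0, 0], 0]
    - [[0, 0, -4], 0]
    - [[0, 0, -4], 0]
    - [[0, 0, -4], 0]
    - [[4, 0, -3], 0]
    - [[5, 0, 0], 0]
    - [[0, 0, 0], 0]
    - [[0, 0, 0], 0]

```text
t: 12.12
eef_pos: [482.8, 47.9, 227.1]
tcp_rot: [-180.0, 0.1, 90.0]
ft_force: [-0.4, 0.7, -0.5]
gripper_width: 0.2
finger_force: 0.0
```

Run:
```python
from h import *
print(observe()["eef_pos"],observe()["ft_force"])
p,d=capture("scene"); cv2.imwrite("pics/s4.png",cv2.resize(p,None,fx=1.5,fy=1.5)[:,:,::-1])
```

```text
[482.8356668   47.873188   227.06350873] [-0.4278443   0.70832014 -0.45574514]
```

View pics/s4.png

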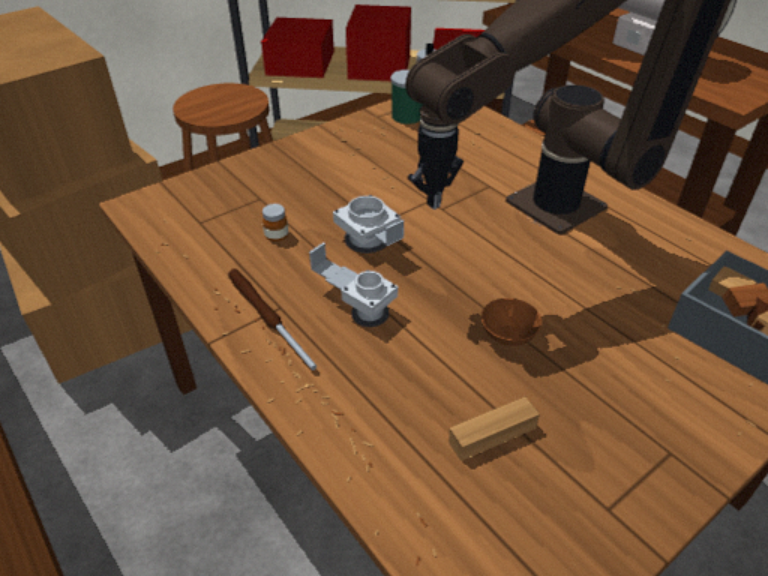

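The wide tab (392,233) is in, the narrow tab (318,258) is out, the loose objects have not moved, and the arm is clear of everything.

```bash
python3 -c "
from station import *
print(job_done())"
```

```text
the job is handed in; nothing more can be done
None
```

I pushed the narrow port fully open, then the wide port fully shut, each to its hard stop; the bowl, jar, blank and gouge look undisturbed, and the job is handed in (no verdict was returned).

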